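# Seat the upper roller of the masa sheeter

### The arm

A 6-joint arm with a two-finger parallel gripper is mounted at the origin on the work surface. World frame = base frame: x ahead of the robot, y to its left, z up, the work surface at z = 0. Lengths are in mm, angles in rad, forces in N, time in s.
With the tool pointing down it reaches from about 275 to 825 mm from the base axis. Payload 5.2 kg.
Tool frame: the origin (TCP) lies at the very end of the fingers, on their centre line; the grasp point (between the pads) lies 19 mm behind it (env.grasp_offset is the distance from the TCP to the grasp point, in mm); z points along the fingers, y is the line along which they close (so a half turn about z gives the same grasp; the last joint's range is limited). The gripper opens to 93 mm and grips with 3 to 60 N. Pads are 15 mm wide; open, the fingers measure 128 mm over their backs; the gripper's body (75 mm by 188 mm) begins 65 mm behind the grasp point.
Start: joints at [1.062, 0.259, 1.535, -0, 1.348, -0.203], TCP at [165.559, 524.495, 218.653] pointing down, gripper open.
Joint ranges: [-3.14, 3.14], [-0.91, 2.08], [0.19, 2.58], [-1.22, 4.36], [0.22, 2.71], [-3.12, 3.12]. Speed limits (rad/s): [2.57, 2.57, 3.14, 3.14, 3.14, 3.14].

### API

Orientations are given as a unit quaternion [x, y, z, w].
In Python, from rig import env, eyes, workorder gives the robot as it stands.
- The arm moves only by the shell command python3 -m crank 'ROWS' [FORCE]. ROWS is JSON, a list of rows, each a list of 7 numbers: the turn, a rotation vector about the world's x, y, z in rad, then the shift along the world's x, y, z in m, then the closure, from -1 (fully open) to 1 (shut). A call has 1 to 12 rows; each row is the pose to reach, as a shift and turn from the pose commanded when the call began; what a row does not reach only later rows make up. A row lasts 1/10 s, in which the tool goes at most 50 mm and 8.59 degrees, less where a joint would pass 70% of its speed; a pose out of reach is approached as far as the arm can. A call with a gripper value outside its range is refused whole. The fingers move at their own pace and stop on an object; FORCE is the grip in N (left out, the last holds). Time passes only in rows, so rows that repeat a pose let the fingers close. It gives the time, the measured TCP pose, the force, the opening and the grip force at its end, in the units of the state.
- env.get_obs(): the state, without advancing time (a new reading comes with each control period).
- eyes.get_image(name): name is "side" or "top" or "wrist"; returns (picture, depth): 420x560x3 uint8, red, green, blue; 420x560 float32, mm along the optical axis (not along the pixel's ray), 0 where there is no reading.
- eyes.get_calibration(name): a dict with "mtx" (3x3 intrinsics, pixels), "D" ([k1, k2, p1, p2, k3] as OpenCV has them; the pictures are not rectified), "pose" (4x4, takes a point from camera to world coordinates); the wrist camera has in their place "T_tool_cam" (4x4, takes a point from camera to tool coordinates, whose origin is the TCP and whose axes are the flange's). Camera axes: x right, y down, z forward; pixel columns grow to the right and rows downward; lengths in mm; the calibration is good to about 2 mm. A picture is of the moment at which its call begins: read the wrist's pose just before it. get_calibration takes no time and is no camera call.
- workorder.hand_in(): hands the job in; it is judged then, once.
The state is a dict: "t": time; "q": joint angles; "joint_vel": joint speeds; "tau": joint torques, N m; "tcp_pos": TCP position; "tool_rot": TCP orientation; "wrist_force": force on the tool from outside, world axes, zero at the start; "wrist_torque": the same for the moment, N m; "gripper_width": finger opening in mm; "finger_force": force on a finger pad.
Only numpy, scipy, OpenCV 4.12 (cv2) and the standard library are available. Lean on these libraries where they do the work, as an engineer would, in place of code of your own. Each camera call takes 0.05 s, during which the arm holds its last target. There are 200 camera calls.

### The job

Take the wooden roller from its drying rest and lower its axle into the two open slots of the red and aluminium masa sheeter, then press it down past the spring catches until both ends bottom evenly, bearing down on the bottom with a firm 15 N or so for a moment but never forcing it with more than 25 N. Do not drop the roller into place; leave it lying level in both slots, let go of it, and leave everything else on the counter where it stands.

Things in the scene. Friction and masses are not known exactly. Their poses are not given: they have to be found in the camera images.
- roller_center (a point): centre of the loose roller: wooden barrel 36 mm in diameter, 110 mm long, with a steel axle stub 12 mm in diameter standing out 33 mm at each end (176 mm overall), 0.2 to 0.3 kg, the same both ways round. On the axis at mid-length; y is along the axle (x and z turn as it rolls). At the start it lies level in the notches of the rest, axis 58 mm above the counter
- roller_end_a (a point): point on the axle's axis, 67 mm from the roller's centre towards +y of roller_center, where the axle passes through a cheek of the sheeter when seated
- roller_end_b (a point): the same point on the other axle stub, 67 mm towards -y of roller_center
- rest: fixed light-wood drying rest, 90 x 170 mm base 14 mm thick with two V-notched posts up to 64 mm high, 134 mm apart along its y axis; origin at the centre of its underside; the roller lies along its y axis and lifts straight up
- sheeter: fixed masa sheeter: red base 120 x 200 mm, 18 mm thick, a fixed lower wooden roller (top at 60 mm) and two upright aluminium cheeks, 74 mm long in x, 16 thick, 140 high, centred at y = +-67 mm (inner faces 118 mm apart: 4 mm play at each barrel end). Origin: centre of its underside, z up. The seated axle lies along its y axis at x = 0, centred at y = 0. Crank and knob outside are not used
- jar: squat blue ceramic jar with a cork, 80 mm wide, 96 mm high, origin at the centre of its underside; leave alone
- comal: steel comal, a flat pan 224 mm across and 14 mm high with a flat handle reaching 195 mm from its centre; origin at the centre of its underside; leave alone
- press: green and yellow plastic tortilla press, 220 x 190 mm, 58 mm high; origin at the centre of its underside; leave alone
- salt_cup: terracotta salt cup, 72 mm wide, 60 mm high; origin at the centre of its underside; leave alone
- spoon: wooden spoon lying on the counter, its length along its x axis; leave alone
- bowl: white ceramic bowl, 150 mm wide, 60 mm high; origin at the centre of its underside; leave alone
- roller: the same loose roller as a whole; its origin and axes are those of roller_center
- slot_a (a point): centre of the +y cheek's open slot, 126 mm above the sheeter's origin, at the top of its straight walls; axes as the sheeter's. The slot is 15 mm wide in x; above this point a funnel widens to about 41 mm at the cheek's top, 14 mm higher. Below, the axle first meets spring catches, then a bottom pad. Both ride on an adjuster, locked at an unknown height, the same in both cheeks, that is not measured and must be felt
- slot_b (a point): the same in the -y cheek. The seated axle's axis ends 27 to 42 mm below this point, level. In each slot two brass spring rollers, one from each side, leave a 4 mm gap; they resist from 18 mm to 9 mm above the seat (peak about 4 N per end), then let go and keep the axle from lifting out. The rubber bottom pad gives 8 N per mm per end for 3 mm, then is solid
There are look-alikes about, which are no part of the job. There is more than one size of the roller; the job needs the smallest.

How it is judged (in metres and radians):
On the way:
1. with both axle ends below the catches and the roller level, it is pressed onto the slot bottoms with at least 12 N for 0.2 s (z of roller_end_a in the frame of sheeter between 0.077 and 0.1005 m and z of roller_end_b in the frame of sheeter between 0.077 and 0.1005 m and x of roller_end_a in the frame of sheeter between -0.006 and 0.006 m and x of roller_end_b in the frame of sheeter between -0.006 and 0.006 m and y of roller_center in the frame of sheeter between -0.008 and 0.008 m and angle between roller_center's own y axis and vertical between 1.5408 and 1.6008 rad and contact force between roller and sheeter above 12 N), for 0.2 s.
At the end, for the whole second after the job is handed in: The roller lies released and at rest in both slots of the sheeter, below the catches: both axle points between 77 and 100.5 mm above the sheeter's origin, within 6 mm of the slots' centre line, the roller centred within 8 mm between the cheeks and level within 0.03 rad (z of roller_end_a in the frame of sheeter between 0.077 and 0.1005 m and z of roller_end_b in the frame of sheeter between 0.077 and 0.1005 m and x of roller_end_a in the frame of sheeter between -0.006 and 0.006 m and x of roller_end_b in the frame of sheeter between -0.006 and 0.006 m and y of roller_center in the frame of sheeter between -0.008 and 0.008 m and angle between roller_center's own y axis and vertical between 1.5408 and 1.6008 rad and linear speed of roller below 0.02 m/s and contact force between roller and the fingers below 0.05 N); the robot touches nothing.
It fails at once if the roller is forced against the sheeter with more than 25 N (contact force between roller and sheeter above 25 N).
It fails at once if the roller is dropped: it moves faster than 0.25 m/s with no finger on it (contact force between roller and the fingers below 0.02 N and linear speed of roller above 0.25 m/s).
It fails at once if something else on the counter is pushed more than 30 mm (distance of any of jar, comal, press, salt_cup, spoon, bowl from where it was at the start of the episode above 0.03 m).
It also fails if it takes over 54 s, if anything falls off the work surface, if the arm or the gripper's body presses on something with over 40 N, if the wrist force passes 120 N, or if a joint passes its speed limit or range.

## Working session

There is one attempt and no reset: what is moved stays moved. The work goes in short steps, Python scripts to look and compute and a shell command to move; the robot and the scene stay as the last step left them, time stands still between calls to the robot, and variables do not carry over. Pictures are saved under pics/ and viewed, at most 10 in all, crops included, and the job is handed in when it is done.

```bash
ls; mkdir -p pics; python3 - <<'E'
from rig import env, eyes, workorder
import cv2,numpy as np
o=env.get_obs();print(o)
for n in("top","side"):
    p,d=eyes.get_image(n);cv2.imwrite(f"pics/{n}0.png",p[:,:,::-1]);np.save(f"pics/{n}0.npy",d);print(n,eyes.get_calibration(n))
print(eyes.get_calibration("wrist"))
E
```

```text
pics
{'t': 0.0, 'q': array([ 1.06219653e+00,  2.59327927e-01,  1.53605043e+00, -2.18311421e-05,
        1.34799745e+00, -2.02788036e-01]), 'joint_vel': array([ 0.000955  ,  0.00011248, -0.00053608,  0.0005592 ,  0.00116953,
       -0.00038585]), 'tau': array([-1.03603325e-04, -4.37296343e+01, -2.84003592e+01,  7.18530966e-02,
        4.11881204e-02, -2.07476496e-04]), 'tcp_pos': array([165.30068187, 524.01234181, 217.83892341]), 'tool_rot': array([ 1.52308297e-01,  9.88332630e-01, -8.39476421e-04, -3.00506630e-04]), 'wrist_force': array([ 0.27550506, -0.61032248,  0.74136543]), 'wrist_torque': array([-0.00435764,  0.01087682,  0.04792558]), 'finger_force': 0.0, 'gripper_width': 92.66266963809066}
top {'mtx': array([[475.34950631,   0.        , 271.03621573],
       [  0.        , 475.34950631, 213.34387223],
       [  0.        ,   0.        ,   1.        ]]), 'D': array([-0.01308612,  0.        ,  0.        ,  0.        ,  0.        ]), 'pose': array([[-5.43780535e-02, -9.73954666e-01,  2.20125729e-01,
         1.88054071e+02],
       [-9.98516745e-01,  5.36380524e-02, -9.34177784e-
[... 696 characters left out ...]
.22033619e+03],
       [ 0.00000000e+00,  0.00000000e+00,  0.00000000e+00,
         1.00000000e+00]])}
{'mtx': array([[360.08944039,   0.        , 275.35872682],
       [  0.        , 360.08944039, 206.15616517],
       [  0.        ,   0.        ,   1.        ]]), 'D': array([-0.05996048,  0.        ,  0.        ,  0.        ,  0.        ]), 'T_tool_cam': array([[ 2.56983067e-04, -9.53392019e-01, -3.01734307e-01,
         8.62505092e+01],
       [ 9.99999957e-01,  2.87070046e-04, -5.53706846e-05,
        -6.51439246e-02],
       [ 1.39408850e-04, -3.01734280e-01,  9.53392052e-01,
        -1.65703236e+02],
       [ 0.00000000e+00,  0.00000000e+00,  0.00000000e+00,
         1.00000000e+00]])}
```

View pics/top0.png

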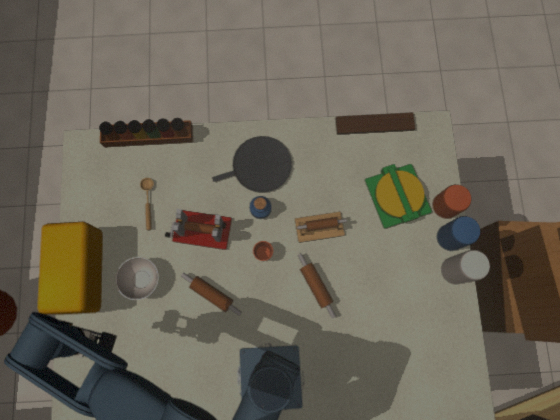

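View pics/side0.png

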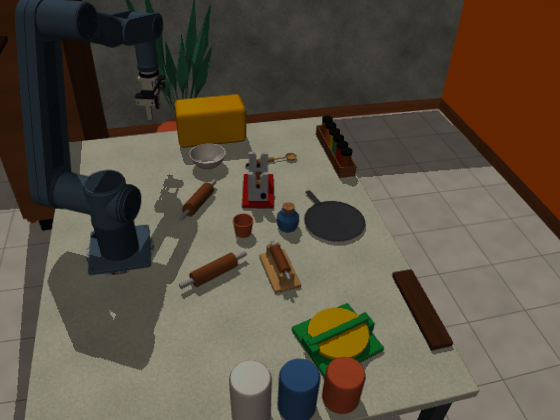

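The top view shows the rest with the small roller at about (320,226), the sheeter at (201,229), and two larger look-alike rollers at (210,293) and (316,284). The cup is at (263,251) and the jar at (260,207). I'll cast the rest and sheeter pixels to world coordinates.

```bash
cat > h.py <<'E'
import cv2,numpy as np
from rig import env, eyes, workorder
from scipy.spatial.transform import Rotation as R
def wpose(o):
    T=np.eye(4);T[:3,:3]=R.from_quat(o["tool_rot"]).as_matrix();T[:3,3]=o["tcp_pos"];return T@eyes.get_calibration("wrist")["T_tool_cam"]
def cloud(n,d,P=None):
    c=eyes.get_calibration(n);P=c["pose"] if P is None else P
    h,w=d.shape;u,v=np.meshgrid(np.arange(w),np.arange(h))
    r=cv2.undistortPoints(np.stack([u,v],-1).reshape(-1,1,2).astype(float),c["mtx"],c["D"]).reshape(h,w,2)
    X=np.concatenate([r,np.ones((h,w,1))],-1)*d[...,None]
    return X@P[:3,:3].T+P[:3,3]
def ray(n,px,z,P=None):
    c=eyes.get_calibration(n);P=c["pose"] if P is None else P
    r=cv2.undistortPoints(np.array(px,float).reshape(-1,1,2),c["mtx"],c["D"]).reshape(-1,2)
    d=np.c_[r,np.ones(len(r))]@P[:3,:3].T
    return P[:3,3]+d*((z-P[2,3])/d[:,2])[:,None]
E
python3 - <<'E'
from h import *
im=cv2.imread("pics/top0.png");d=np.load("pics/top0.npy");X=cloud("top",d)
hsv=cv2.cvtColor(im,cv2.COLOR_BGR2HSV)
print(hsv[218,180],hsv[240,300],hsv[226,320],hsv[245,320], X[300,120:124,2],X[226,320],X[240,305])
def box(win,cond,z,nm):
    u0,u1,v0,v1=win;m=np.zeros(d.shape,bool);m[v0:v1,u0:u1]=cond[v0:v1,u0:u1]
    v,u=np.nonzero(m);p=ray("top",np.c_[u,v],z)[:,:2]
    print(nm,len(p),cv2.minAreaRect(p.astype(np.float32)),p.mean(0))
H,S,V=[hsv[...,i].astype(int) for i in range(3)]
box((165,240,200,260),((H<6)|(H>174))&(S>150),18,"sheeter")
box((165,240,200,260),(X[...,2]>115),140,"cheeks")
box((285,350,205,250),(X[...,2]>8)&(H<30)&(S>60),14,"rest")
box((285,360,205,250),(X[...,2]>50),60,"roller")
E
```

```text
[15 26 77] [ 16 116 125] [ 13 144  87] [ 21  38 134] [ 3.89418129 -2.24370402  4.04961073  2.95523916] [ 501.36324813 -202.69622077   80.51598807] [ 465.24457873 -151.88844181   16.76335472]
sheeter 811 ((525.7413330078125, 219.78866577148438), (193.9479217529297, 115.20547485351562), 78.1565170288086) [513.1300724  216.16802733]
cheeks 237 ((505.6112976074219, 229.3958740234375), (205.8545684814453, 178.18357849121094), 83.68840789794922) [523.27342103 218.80930304]
rest 1058 ((512.2132568359375, -208.4503173828125), (91.19861602783203, 169.89007568359375), 5.355995178222656) [ 511.53209394 -209.32679724]
roller 464 ((508.2688903808594, -211.60888671875), (257.0012512207031, 136.76197814941406), 84.98351287841797) [ 512.98599129 -211.54475982]
```

```bash
python3 -m crank '[[0,0,-1.47,0.36,-0.304,0.08,-1],[0,0,-1.47,0.36,-0.304,0.08,-1],[0,0,-1.47,0.36,-0.304,0.08,-1],[0,0,-1.47,0.36,-0.304,0.08,-1],[0,0,-1.47,0.36,-0.304,0.08,-1],[0,0,-1.47,0.36,-0.304,0.08,-1],[0,0,-1.47,0.36,-0.304,0.08,-1],[0,0,-1.47,0.36,-0.304,0.08,-1],[0,0,-1.47,0.36,-0.304,0.08,-1],[0,0,-1.47,0.36,-0.304,0.08,-1],[0,0,-1.47,0.36,-0.304,0.08,-1],[0,0,-1.47,0.36,-0.304,0.08,-1]]'
python3 -m crank '[[0,0,0,0,0,0,-1],[0,0,0,0,0,0,-1],[0,0,0,0,0,0,-1]]'
python3 - <<'E'
from h import *
o=env.get_obs();p,d=eyes.get_image("wrist");cv2.imwrite("pics/w1.png",p[:,:,::-1]);np.save("pics/w1.npy",d);np.save("pics/w1P.npy",wpose(o))
E
```

```text
t: 1.3
tcp_pos: [525.4, 220.1, 297.9]
tool_rot: [0.776, 0.631, -0.001, -0.001]
wrist_force: [0.0, 1.1, -0.4]
gripper_width: 92.9
finger_force: 0.0
t: 1.6
tcp_pos: [524.7, 221.5, 298.7]
tool_rot: [0.775, 0.632, -0.0, -0.0]
wrist_force: [-0.5, -0.1, 0.3]
gripper_width: 93.0
finger_force: 0.0
```

View pics/w1.png

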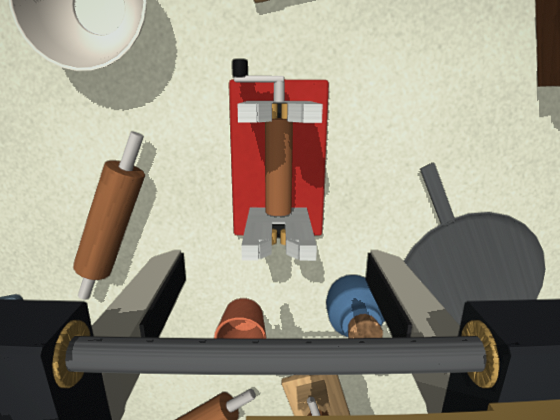

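The wrist view shows the sheeter well. The +y cheek tops are at about (255,112) and (305,112), the −y cheek tops at about (251,250) and (308,250), and the red base spans (230–328, 80–235).

```bash
python3 - <<'E'
from h import *
im=cv2.imread("pics/w1.png");d=np.load("pics/w1.npy");P=np.load("pics/w1P.npy");X=cloud("wrist",d,P)
w=np.zeros(d.shape,bool);w[70:275,220:335]=1
print("counter z",np.median(X[20:300,160:215,2]))
n,l=cv2.connectedComponents((w&(X[...,2]>130)&(X[...,2]<150)).astype(np.uint8))
C=[]
for i in range(1,n):
    v,u=np.nonzero(l==i)
    if len(u)<60: continue
    p=ray("wrist",np.c_[u,v],140,P)[:,:2]; 
    print(len(u),np.median(X[l==i,2]),cv2.minAreaRect(p.astype(np.float32)),u.min(),u.max(),v.min(),v.max())
    C.append(cv2.minAreaRect(p.astype(np.float32))[0])
C=np.array(C);print(C)
hsv=cv2.cvtColor(im,cv2.COLOR_BGR2HSV);H,S=hsv[...,0],hsv[...,1]
v,u=np.nonzero(w&((H<6)|(H>174))&(S>150)&(np.abs(X[...,2]-18)<8))
print("base",np.median(X[v,u,2]),cv2.minAreaRect(ray("wrist",np.c_[u,v],18,P)[:,:2].astype(np.float32)))
E
```

```text
counter z -0.1332815210838021
567 139.1025927197926 ((517.3897094726562, 292.38470458984375), (16.28520965576172, 26.494901657104492), 78.27436828613281) 238 268 103 122
550 139.00813958808487 ((563.5858764648438, 282.6160583496094), (16.03946876525879, 26.513975143432617), 76.71862030029297) 292 322 103 122
465 138.74975048215612 ((489.5897521972656, 163.29995727539062), (20.47603988647461, 25.639972686767578), 78.51354217529297) 241 267 241 260
475 138.8140532780834 ((536.2974243164062, 153.1898956298828), (19.42512321472168, 26.773733139038086), 78.35272216796875) 289 316 242 260
[[517.38970947 292.38470459]
 [563.58587646 282.61605835]
 [489.5897522  163.29995728]
 [536.29742432 153.18989563]]
base 17.645023024714902 ((526.447021484375, 222.850830078125), (195.5725860595703, 117.36078643798828), 78.2027816772461)
```

```bash
python3 -m crank '[[0,0,0.3,-0.013,-0.428,-0.04,-1],[0,0,0.3,-0.013,-0.428,-0.04,-1],[0,0,0.3,-0.013,-0.428,-0.04,-1],[0,0,0.3,-0.013,-0.428,-0.04,-1],[0,0,0.3,-0.013,-0.428,-0.04,-1],[0,0,0.3,-0.013,-0.428,-0.04,-1],[0,0,0.3,-0.013,-0.428,-0.04,-1],[0,0,0.3,-0.013,-0.428,-0.04,-1],[0,0,0.3,-0.013,-0.428,-0.04,-1],[0,0,0.3,-0.013,-0.428,-0.04,-1],[0,0,0.3,-0.013,-0.428,-0.04,-1],[0,0,0.3,-0.013,-0.428,-0.04,-1]]'
python3 -m crank '[[0,0,0,0,0,0,-1],[0,0,0,0,0,0,-1],[0,0,0,0,0,0,-1]]'
python3 - <<'E'
from h import *
o=env.get_obs();p,d=eyes.get_image("wrist");cv2.imwrite("pics/w2.png",p[:,:,::-1]);np.save("pics/w2.npy",d);np.save("pics/w2P.npy",wpose(o))
E
```

```text
t: 2.85
tcp_pos: [512.7, -206.1, 258.9]
tool_rot: [0.672, 0.74, 0.0, -0.0]
wrist_force: [-0.1, 1.2, 0.0]
gripper_width: 92.5
finger_force: 0.0
t: 3.15
tcp_pos: [512.8, -206.5, 259.0]
tool_rot: [0.672, 0.74, 0.0, 0.0]
wrist_force: [-0.5, -0.5, 0.3]
gripper_width: 93.3
finger_force: 0.0
```

View pics/w2.png

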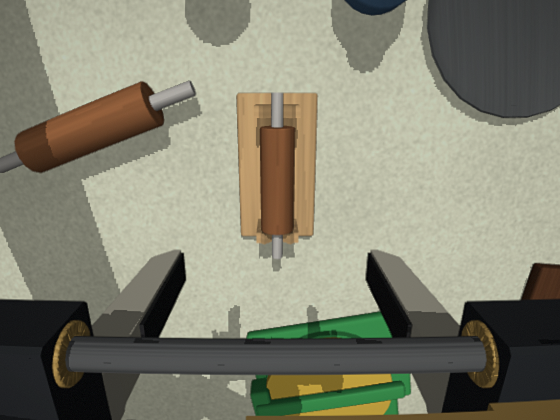

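The roller lies straight in the rest: barrel at (261–295, 127–236), with stubs reaching rows 94 and 258.

```bash
python3 - <<'E'
from h import *
im=cv2.imread("pics/w2.png");d=np.load("pics/w2.npy");P=np.load("pics/w2P.npy");X=cloud("wrist",d,P)
hsv=cv2.cvtColor(im,cv2.COLOR_BGR2HSV);H,S,V=[hsv[...,i].astype(int) for i in range(3)]
print(hsv[180,278],hsv[180,250],hsv[110,278],hsv[248,278])
w=np.zeros(d.shape,bool);w[85:270,255:302]=1
b=w&(X[...,2]>66)&(X[...,2]<80);q=X[b]
r=cv2.minAreaRect(q[:,:2].astype(np.float32));print("barrel top",len(q),r,np.median(q[:,2]),q[:,2].max())
s=w&(S<60)&(X[...,2]>50)&(X[...,2]<72);q=X[s]
r=cv2.minAreaRect(q[:,:2].astype(np.float32));print("stubs",len(q),r,np.median(q[:,2]))
for g in (q[q[:,1]>-206],q[q[:,1]<-206]): print(g[:,:2].mean(0),g[:,1].min(),g[:,1].max(),len(g))
vx=cv2.fitLine(X[b][:,:2].astype(np.float32),cv2.DIST_L2,0,.01,.01).ravel();print(np.degrees(np.arctan2(vx[1],vx[0])),vx)
E
```

```text
[ 13 151 128] [ 17 109 189] [ 19  12 164] [ 19  13 163]
barrel top 3289 ((514.619873046875, -222.89605712890625), (32.69145584106445, 138.34664916992188), 5.984541416168213) 74.02269328313099 78.04744325228387
stubs 687 ((509.83770751953125, -209.59225463867188), (30.581714630126953, 177.0326385498047), 10.202116012573242) 62.95475203690893
[ 505.63689268 -137.32874708] -154.5581357889126 -120.62134284450231 425
[ 520.36676494 -282.21616336] -297.16580558398414 -267.77536561168085 262
-84.37973 [ 9.7934924e-02 -9.9519283e-01  5.1292505e+02 -2.0618968e+02]
```

```bash
python3 -m crank '[[0,0,0.004,0.0005,-0.0013,-0.05,-1],[0,0,0.004,0.0005,-0.0013,-0.1,-1],[0,0,0.004,0.0005,-0.0013,-0.14,-1],[0,0,0.004,0.0005,-0.0013,-0.17,-1],[0,0,0.004,0.0005,-0.0013,-0.195,-1],[0,0,0.004,0.0005,-0.0013,-0.21,-1],[0,0,0.004,0.0005,-0.0013,-0.2187,-1],[0,0,0.004,0.0005,-0.0013,-0.2187,-1],[0,0,0.004,0.0005,-0.0013,-0.2187,-1]]'
python3 -m crank '[[0,0,0,0,0,0,1],[0,0,0,0,0,0,1],[0,0,0,0,0,0,1],[0,0,0,0,0,0,1],[0,0,0,0,0,0,1],[0,0,0,0,0,0,1],[0,0,0,0,0,0,1],[0,0,0,0,0,0,1]]' 45
```

```text
t: 4.1
tcp_pos: [513.6, -209.0, 40.6]
tool_rot: [0.671, 0.741, 0.0, 0.001]
wrist_force: [0.9, 0.1, 0.3]
gripper_width: 93.6
finger_force: 0.0
t: 4.9
tcp_pos: [514.4, -209.0, 40.3]
tool_rot: [0.671, 0.741, 0.001, 0.001]
wrist_force: [1.4, -0.3, -0.5]
gripper_width: 35.2
finger_force: 45.0
```

```bash
python3 -m crank '[[0,0,0,0,0,0.01,1],[0,0,0,0,0,0.03,1],[0,0,0,0,0,0.06,1],[0,0,0,0,0,0.1,1],[0,0,0,0,0,0.14,1],[0,0,0,0,0,0.175,1],[0,0,0,0,0,0.2,1],[0,0,0,0,0,0.2,1],[0,0,0,0,0,0.2,1]]'
python3 - <<'E'
from h import *
o=env.get_obs();p,d=eyes.get_image("wrist");cv2.imwrite("pics/w3.png",p[:,:,::-1]);np.save("pics/w3.npy",d);np.save("pics/w3P.npy",wpose(o));print(o["wrist_force"],o["wrist_torque"],o["gripper_width"])
E
```

```text
t: 5.8
tcp_pos: [512.5, -208.6, 239.5]
tool_rot: [0.671, 0.741, -0.0, -0.0]
wrist_force: [-0.6, 0.1, -2.5]
gripper_width: 35.2
finger_force: 45.0
[-0.63298788  0.12117893 -2.51292998] [-0.06753649  0.0691404   0.03793602] 35.233622140926215
```

View pics/w3.png

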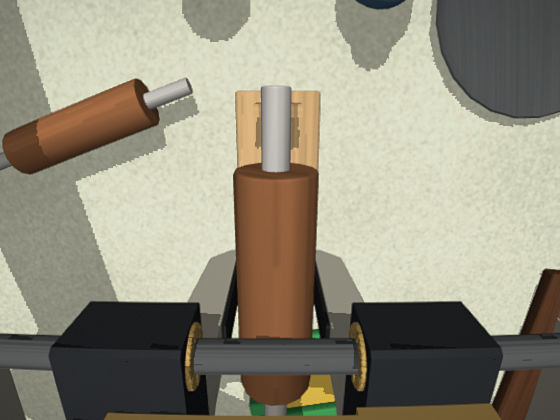

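The roller is held, with the visible stub at (262–290, 86–170). I'll measure its pose in the tool frame: offset along the axle, yaw and tilt.

```bash
python3 - <<'E'
from h import *
d=np.load("pics/w3.npy");X=cloud("wrist",d,eyes.get_calibration("wrist")["T_tool_cam"])
def med(u0,u1,v):
    return np.median(X[v-1:v+2,u0:u1].reshape(-1,3),axis=0)
for v in(88,100,120,140,160): print("stub",v,med(272,280,v))
for v in(190,220,250,290,380): print("barrel",v,med(268,284,v))
for v in (95,110,150):
    r=X[v,255:300]; k=r[:,2]<5; print(v,np.nonzero(k)[0][[0,-1]]+255, r[k][:,1].min(),r[k][:,1].max())
s=X[80:170,270:282].reshape(-1,3);s=s[(s[:,2]<5)];print("tip x",np.percentile(s[:,0],[98,100]),len(s))
b=X[150:200,250:300].reshape(-1,3);b=b[(b[:,2]<-32)];print("barrel end x",np.percentile(b[:,0],[95,99,100]))
f=lambda q:np.polyfit(q[:,0],q[:,2],1)
print("tilt stub",f(s),"yaw",np.polyfit(s[:,0],s[:,1],1))
b=X[180:300,266:286].reshape(-1,3);print("tilt barrel",f(b))
E
```

```text
stub 88 [ 87.03703647  -1.36197688 -23.70492579]
stub 100 [ 82.65457479  -1.36012679 -24.10505572]
stub 120 [ 75.16945647  -1.35773469 -24.05319822]
stub 140 [ 67.55483931  -1.35451158 -23.88911583]
stub 160 [ 59.62400771  -1.35218636 -23.78871309]
barrel 190 [ 50.48696413  -1.34096168 -35.7785997 ]
barrel 220 [ 38.50024354  -1.33638346 -35.72541777]
barrel 250 [ 25.94317144  -1.33079847 -35.83351528]
barrel 290 [  8.01976965  -1.19318288 -35.73363046]
barrel 380 [-38.82107811  -1.30629827 -35.71861898]
95 [261 290] -7.071422945155843 4.282985655680606
110 [261 290] -7.083882059472776 4.343949232894939
150 [261 290] -7.296110520275771 4.578174690737516
tip x [87.39374925 87.77962205] 1008
barrel end x [54.72569275 55.0576633  85.37103608]
tilt stub [ -0.0444974  -20.85516669] yaw [-4.25590873e-04 -1.32783781e+00]
tilt barrel [ -0.09576267 -33.15163411]
```

```bash
python3 -m crank '[[0,0,-0.03,0.0012,0.036,0,1],[0,0,-0.06,0.0025,0.072,0,1],[0,0,-0.09,0.004,0.108,0,1],[0,0,-0.12,0.005,0.144,0,1],[0,0,-0.15,0.006,0.18,0,1],[0,0,-0.18,0.0075,0.22,0,1],[0,0,-0.21,0.009,0.26,0,1],[0,0,-0.24,0.01,0.3,0,1],[0,0,-0.27,0.012,0.34,0,1],[0,0,-0.29,0.0135,0.38,0,1],[0,0,-0.307,0.0145,0.415,0,1],[0,0,-0.307,0.0147,0.431,0,1]]'
python3 -m crank '[[0,0,0,0,0,-0.03,1],[0,0,0,0,0,-0.06,1],[0,0,0,0,0,-0.075,1],[0,0,0,0,0,-0.075,1],[0,0,0,0,0,-0.075,1],[0,0,0,0,0,-0.075,1]]'
python3 - <<'E'
from h import *
o=env.get_obs();p,d=eyes.get_image("wrist");cv2.imwrite("pics/w4.png",p[:,:,::-1]);np.save("pics/w4.npy",d);np.save("pics/w4P.npy",wpose(o));print(o["wrist_force"],o["wrist_torque"],o["gripper_width"])
E
```

```text
t: 7.05
tcp_pos: [526.1, 224.8, 237.2]
tool_rot: [0.776, 0.631, -0.002, -0.001]
wrist_force: [0.8, 1.0, -2.4]
gripper_width: 35.1
finger_force: 45.0
t: 7.65
tcp_pos: [528.4, 222.0, 165.7]
tool_rot: [0.777, 0.63, 0.0, 0.0]
wrist_force: [-0.1, -1.0, -2.0]
gripper_width: 35.0
finger_force: 45.0
[-0.14828924 -0.99589318 -1.98231865] [-0.01071913  0.05841239 -0.06988502] 34.95465043817131
```

View pics/w4.png

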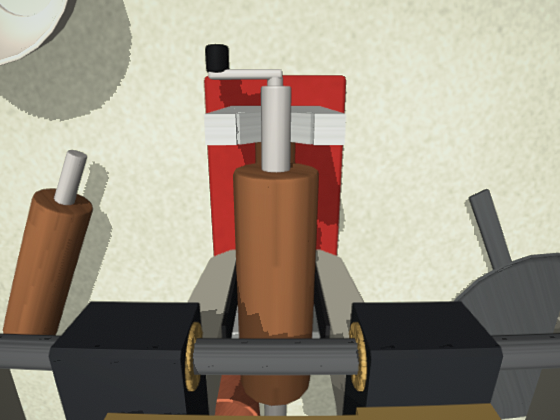

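The roller hangs over the sheeter: stub at col 276, cheek top outer edges at cols ~205 and 345 (rows 110–145). I'll check the relative offset in the tool frame.

```bash
python3 - <<'E'
from h import *
d=np.load("pics/w4.npy");T=eyes.get_calibration("wrist")["T_tool_cam"];X=cloud("wrist",d,T)
P=np.load("pics/w4P.npy");W=cloud("wrist",d,P)
m=np.zeros(d.shape,bool);m[95:160,195:355]=1;m[:,258:293]=0
k=m&(W[...,2]>132)&(W[...,2]<148)
q=X[k];print(len(q),"z",np.median(q[:,2]),"y",np.percentile(q[:,1],[0.5,99.5]).mean(),np.percentile(q[:,1],[0.5,99.5]),"x",np.percentile(q[:,0],[1,99]))
L=q[q[:,1]<-12];Rr=q[q[:,1]>10]
for g in(L,Rr): print(np.percentile(g[:,0],[2,50,98]),np.percentile(g[:,1],[2,50,98]))
b=np.zeros(d.shape,bool);b[70:260,195:355]=1
b&=(np.abs(W[...,2]-18)<5);q=X[b];
for v in(90,180,200,230):
    r=X[v][b[v]];print("base",v,r[[0,-1],1],r[[0,-1],1].mean(),r[0,0])
s=X[90:165,270:282].reshape(-1,3);s=s[s[:,2]<-15];print("stub y",np.median(s[:,1]),"tip",s[:,0].max())
E
```

```text
2883 z 26.486103873375896 y -1.984694473456969 [-38.84166898  34.87228003] x [58.63486481 74.57406636]
[58.74486831 66.74074652 74.49645972] [-38.62854485 -27.1343023  -15.86430015]
[58.73757253 66.62354922 74.55302827] [11.85489327 23.16529827 34.60752268]
base 90 [-61.54380144  56.80403614] -2.369882652952718 87.1514229196897
base 180 [-61.52070136  57.61030869] -1.9551963356379467 9.333758007458144
base 200 [-61.73497348  57.53853417] -2.098219657700561 -9.656823753886343
base 230 [-61.09697202  57.12348795] -1.9867420319296905 -38.429941278951404
stub y -1.3509252004146877 tip 85.8616611327001
```

```bash
python3 -m crank '[[0,0,0,-0.0006,0.0001,-0.01,1],[0,0,0,-0.0006,0.0001,-0.02,1],[0,0,0,-0.0006,0.0001,-0.028,1],[0,0,0,-0.0006,0.0001,-0.034,1],[0,0,0,-0.0006,0.0001,-0.039,1],[0,0,0,-0.0006,0.0001,-0.043,1],[0,0,0,-0.0006,0.0001,-0.047,1],[0,0,0,-0.0006,0.0001,-0.05,1],[0,0,0,-0.0006,0.0001,-0.05,1],[0,0,0,-0.0006,0.0001,-0.05,1]]' 55
```

```text
t: 8.7
tcp_pos: [527.3, 222.3, 115.1]
tool_rot: [0.777, 0.63, 0.0, 0.0]
wrist_force: [0.5, -0.5, -2.1]
gripper_width: 34.7
finger_force: 55.0
```

```bash
python3 -m crank '[[0,0,0,0,0,-0.003,1],[0,0,0,0,0,-0.006,1],[0,0,0,0,0,-0.009,1],[0,0,0,0,0,-0.012,1],[0,0,0,0,0,-0.014,1],[0,0,0,0,0,-0.014,1]]'
for i in 1 2 3; do python3 -m crank '[[0,0,0,0,0,-0.001,1],[0,0,0,0,0,-0.002,1],[0,0,0,0,0,-0.002,1]]' | grep -E 'tcp|force'; done
```

```text
t: 9.3
tcp_pos: [526.9, 222.2, 100.5]
tool_rot: [0.777, 0.63, -0.0, -0.0]
wrist_force: [0.5, 0.1, -2.4]
gripper_width: 34.9
finger_force: 55.0
tcp_pos: [527.1, 222.3, 98.9]
wrist_force: [0.2, 0.3, -0.6]
finger_force: 55.0
tcp_pos: [527.0, 222.3, 96.8]
wrist_force: [0.1, -0.3, -1.7]
finger_force: 55.0
tcp_pos: [527.0, 222.3, 94.8]
wrist_force: [-0.2, 0.1, -2.4]
finger_force: 55.0
```

```bash
python3 -m crank '[[0,0,0,0,0,-0.001,1],[0,0,0,0,0,-0.002,1],[0,0,0,0,0,-0.002,1]]' | grep -E 'tcp|wrist'
python3 -m crank '[[0,0,0,0,0,-0.001,1],[0,0,0,0,0,-0.002,1],[0,0,0,0,0,-0.002,1]]' | grep -E 'tcp|wrist'
python3 -m crank '[[0,0,0,0,0,-0.001,1],[0,0,0,0,0,-0.001,1]]' | grep -E 'tcp|wrist'
python3 -m crank '[[0,0,0,0,0,-0.001,1],[0,0,0,0,0,-0.001,1]]' | grep -E 'tcp|wrist'
```

```text
tcp_pos: [527.0, 222.3, 92.8]
wrist_force: [-1.2, 0.6, -1.1]
tcp_pos: [527.0, 222.3, 90.8]
wrist_force: [0.3, 0.9, -2.4]
tcp_pos: [527.3, 222.3, 90.0]
wrist_force: [1.2, 0.7, -2.0]
tcp_pos: [528.0, 222.3, 89.4]
wrist_force: [2.0, -0.3, -0.8]
```

```bash
python3 -m crank '[[0,0,0,0,0,-0.001,1],[0,0,0,0,0,-0.001,1]]' | grep -E 'tcp|wrist|width'
python3 -m crank '[[0,0,0,0,0,-0.001,1],[0,0,0,0,0,-0.001,1]]' | grep -E 'tcp|wrist|width'
python3 -m crank '[[0,0,0,0,0,-0.001,1],[0,0,0,0,0,-0.001,1]]' | grep -E 'tcp|wrist|width'
```

```text
tcp_pos: [527.9, 222.4, 88.7]
wrist_force: [1.3, -0.8, 4.0]
gripper_width: 35.0
tcp_pos: [527.6, 222.5, 87.7]
wrist_force: [-0.4, 0.3, 5.0]
gripper_width: 35.2
tcp_pos: [527.5, 222.5, 86.5]
wrist_force: [0.6, 0.1, 4.6]
gripper_width: 34.9
```

```bash
python3 -m crank '[[0,0,0,0,0,-0.001,1],[0,0,0,0,0,-0.001,1]]' | grep -E 'tcp|wrist'
python3 -m crank '[[0,0,0,0,0,-0.001,1],[0,0,0,0,0,-0.001,1]]' | grep -E 'tcp|wrist'
python3 -m crank '[[0,0,0,0,0,-0.001,1],[0,0,0,0,0,-0.001,1]]' | grep -E 'tcp|wrist'
python3 -m crank '[[0,0,0,0,0,-0.001,1],[0,0,0,0,0,-0.001,1]]' | grep -E 'tcp|wrist'
```

```text
tcp_pos: [527.1, 222.4, 84.8]
wrist_force: [0.7, 0.6, 2.6]
tcp_pos: [526.9, 222.3, 83.5]
wrist_force: [1.1, 0.6, 0.1]
tcp_pos: [526.9, 222.2, 82.5]
wrist_force: [0.2, 0.2, -0.2]
tcp_pos: [526.9, 222.2, 81.6]
wrist_force: [1.2, 0.1, -0.7]
```

```bash
python3 -m crank '[[0,0,0,0,0,-0.001,1],[0,0,0,0,0,-0.001,1]]' | grep -E 'tcp|wrist'
python3 -m crank '[[0,0,0,0,0,-0.001,1],[0,0,0,0,0,-0.001,1]]' | grep -E 'tcp|wrist'
python3 -m crank '[[0,0,0,0,0,-0.001,1],[0,0,0,0,0,-0.001,1]]' | grep -E 'tcp|wrist'
python3 -m crank '[[0,0,0,0,0,-0.001,1],[0,0,0,0,0,-0.001,1]]' | grep -E 'tcp|wrist'
```

```text
tcp_pos: [526.9, 222.2, 80.6]
wrist_force: [2.2, 1.0, -1.0]
tcp_pos: [526.9, 222.3, 79.6]
wrist_force: [0.5, 0.6, -2.1]
tcp_pos: [526.9, 222.3, 78.6]
wrist_force: [0.9, 0.5, -2.1]
tcp_pos: [527.0, 222.3, 77.7]
wrist_force: [0.4, 0.5, -3.0]
```

```bash
python3 -m crank '[[0,0,0,0,0,-0.001,1],[0,0,0,0,0,-0.002,1],[0,0,0,0,0,-0.002,1]]' | grep -E 'tcp|wrist'
python3 -m crank '[[0,0,0,0,0,-0.001,1],[0,0,0,0,0,-0.002,1],[0,0,0,0,0,-0.002,1]]' | grep -E 'tcp|wrist'
python3 -m crank '[[0,0,0,0,0,-0.001,1],[0,0,0,0,0,-0.001,1]]' | grep -E 'tcp|wrist'
```

```text
tcp_pos: [526.8, 222.3, 75.5]
wrist_force: [1.6, 0.3, -3.6]
tcp_pos: [526.8, 222.3, 73.5]
wrist_force: [1.3, -0.1, -6.1]
tcp_pos: [527.0, 222.2, 72.6]
wrist_force: [1.8, 1.1, -5.2]
```

```bash
python3 -m crank '[[0,0,0,0,0,-0.0005,1],[0,0,0,0,0,-0.0005,1]]' | grep -E 'tcp|wrist'
python3 -m crank '[[0,0,0,0,0,-0.0005,1],[0,0,0,0,0,-0.0005,1]]' | grep -E 'tcp|wrist'
```

```text
tcp_pos: [527.2, 222.2, 72.4]
wrist_force: [2.3, -0.7, -7.3]
tcp_pos: [527.5, 222.3, 72.1]
wrist_force: [1.6, -0.0, -5.7]
```

```bash
python3 -m crank '[[0,0,0,0,0,-0.0005,1],[0,0,0,0,0,-0.0005,1]]' | grep -E 'tcp|wrist'
python3 -m crank '[[0,0,0,0,0,-0.0005,1],[0,0,0,0,0,-0.0005,1]]' | grep -E 'tcp|wrist'
```

```text
tcp_pos: [527.7, 222.3, 71.7]
wrist_force: [2.9, -0.0, -4.6]
tcp_pos: [527.4, 222.4, 71.1]
wrist_force: [2.6, -0.3, -3.5]
```

```bash
python3 -m crank '[[0,0,0,0,0,-0.0005,1],[0,0,0,0,0,-0.0005,1]]' | grep -E 'tcp|wrist|width'
python3 - <<'E'
from h import *
o=env.get_obs();print(o["wrist_torque"],o["t"])
E
```

```text
tcp_pos: [527.4, 222.4, 70.7]
wrist_force: [1.8, -1.0, -2.3]
gripper_width: 35.1
[-0.18066921 -0.28435766  0.03412261] 15.2
```

```bash
python3 -m crank '[[0,0,0,0,0,-0.0005,1],[0,0,0,0,0,-0.0005,1]]' | grep -E 'tcp|wrist'
python3 -m crank '[[0,0,0,0,0,-0.0005,1],[0,0,0,0,0,-0.0005,1]]' | grep -E 'tcp|wrist'
```

```text
tcp_pos: [527.4, 222.4, 70.6]
wrist_force: [1.1, -0.7, 2.3]
tcp_pos: [527.4, 222.4, 70.3]
wrist_force: [-0.2, -2.2, 4.8]
```

```bash
python3 -m crank '[[0,0,0,0,0,-0.0005,1],[0,0,0,0,0,-0.0005,1]]' | grep -E 'tcp|wrist'
python3 - <<'E'
from h import *
o=env.get_obs();print(o["wrist_torque"],o["t"])
E
```

```text
tcp_pos: [527.5, 222.4, 70.2]
wrist_force: [-1.4, -1.1, 8.3]
[-0.29673615  0.22093318 -0.00732356] 15.8
```

```bash
python3 -m crank '[[0,0,0,0,0,-0.0005,1],[0,0,0,0,0,-0.0005,1],[0,0,0,0,0,-0.0005,1]]' | grep -E 'tcp|wrist'
python3 -c "
from h import *
print(env.get_obs()['wrist_torque'])"
```

```text
tcp_pos: [527.5, 222.4, 70.0]
wrist_force: [-2.0, -2.7, 10.5]
[-0.32405516  0.40920843  0.02525243]
```

```bash
python3 -m crank '[[0,0,0,0,0,-0.0004,1],[0,0,0,0,0,-0.0004,1],[0,0,0,0,0,-0.0004,1],[0,0,0,0,0,-0.0004,1]]' | grep -E 'tcp|wrist'
python3 -c "
from h import *
print(env.get_obs()['wrist_torque'])"
```

```text
tcp_pos: [527.5, 222.4, 69.9]
wrist_force: [-2.0, -1.2, 12.4]
[-0.37835915  0.44099389  0.02556679]
```

```bash
python3 -m crank '[[0,0,0,0,0,-0.0002,1],[0,0,0,0,0,-0.0002,1],[0,0,0,0,0,-0.0002,1],[0,0,0,0,0,-0.0002,1],[0,0,0,0,0,-0.0002,1]]' | grep -E 'tcp|wrist'
python3 - <<'E'
from h import *
o=env.get_obs();p,d=eyes.get_image("wrist");cv2.imwrite("pics/w5.png",p[:,:,::-1]);X=cloud("wrist",d,eyes.get_calibration("wrist")["T_tool_cam"])
for v in(90,100,150,160,190,220,250,380): print(v,np.median(X[v-2:v+3,268:284].reshape(-1,3),axis=0))
E
```

```text
tcp_pos: [527.5, 222.4, 69.7]
wrist_force: [-2.9, -1.7, 12.6]
90 [ 85.85633607  -1.45122324 -23.71629554]
100 [ 82.19654075  -1.45047079 -23.62732587]
150 [ 63.57158483  -1.29913442 -24.24961506]
160 [ 59.71882289  -1.44163441 -24.42800514]
190 [ 50.03995925  -1.42986251 -35.87615609]
220 [ 38.17631868  -1.4257816  -35.97473704]
250 [ 25.52023998  -1.42058818 -35.76769053]
380 [-39.3570219   -1.25999243 -35.6567826 ]
```

View pics/w5.png

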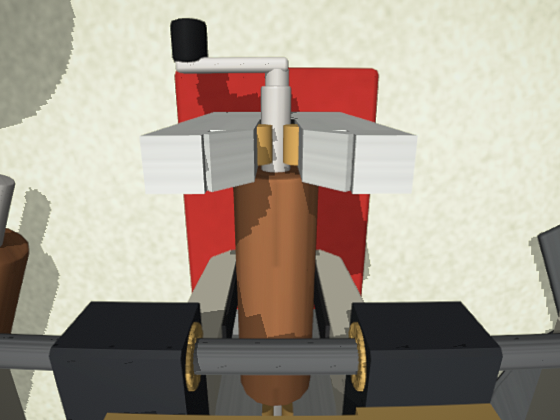

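The picture shows the axle below the brass catches (about (263,145) and (291,145)) and the roller level in the tool frame. I'll ease off, release and retreat.

```bash
python3 -m crank '[[0,0,0,0,0,0.0008,1],[0,0,0,0,0,0.0016,1],[0,0,0,0,0,0.002,1],[0,0,0,0,0,0.002,1]]' | grep -E 'tcp|wrist'
python3 -m crank '[[0,0,0,0,0,0,0.1],[0,0,0,0,0,0,-0.2],[0,0,0,0,0,0,-0.5],[0,0,0,0,0,0,-0.8],[0,0,0,0,0,0,-1],[0,0,0,0,0,0,-1],[0,0,0,0,0,0,-1],[0,0,0,0,0,0,-1]]' 10
python3 -m crank '[[0,0,0,0,0,0.01,-1],[0,0,0,0,0,0.03,-1],[0,0,0,0,0,0.06,-1],[0,0,0,0,0,0.1,-1],[0,0,0,0,0,0.15,-1],[0,0,0,0,0,0.19,-1],[0,0,0,0,0,0.22,-1],[0,0,0,0,0,0.22,-1],[0,0,0,0,0,0.22,-1]]'
python3 - <<'E'
from h import *
o=env.get_obs();p,d=eyes.get_image("wrist");cv2.imwrite("pics/w6.png",p[:,:,::-1]);X=cloud("wrist",d,wpose(o));print(o["wrist_force"])
for v in(105,112,125,150,170,190,210): print(v,np.median(X[v-1:v+2,274:283].reshape(-1,3),axis=0))
E
```

```text
tcp_pos: [527.4, 222.4, 70.3]
wrist_force: [1.3, -0.8, 4.9]
t: 18.25
tcp_pos: [527.1, 222.3, 69.8]
tool_rot: [0.777, 0.63, -0.0, -0.0]
wrist_force: [-0.3, -0.5, -0.2]
gripper_width: 91.1
finger_force: 0.0
t: 19.15
tcp_pos: [527.2, 222.3, 290.8]
tool_rot: [0.777, 0.63, 0.001, 0.0]
wrist_force: [0.1, -0.3, 0.0]
gripper_width: 93.0
finger_force: 0.0
[ 0.08838803 -0.34795103  0.04873648]
105 [543.54992059 293.80072125  94.77657169]
112 [542.38668166 287.49709792  98.85649003]
125 [539.66313879 275.41900102  98.32459164]
150 [534.86324058 252.67389158 106.2347268 ]
170 [530.76076203 233.08078373 106.32211104]
190 [526.52005306 213.09095304 106.45758357]
210 [522.3119478  192.63200347 106.17600097]
```

View pics/w6.png

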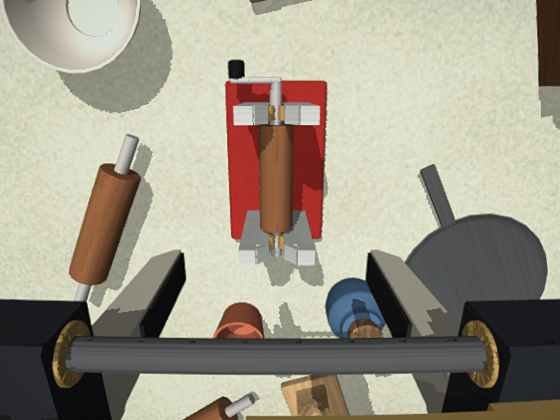

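The roller lies level in both slots, axis about 88 mm up, and the wrist force reads zero.

```bash
python3 -c "
from rig import workorder
print(workorder.hand_in())"
```

```text
the job is handed in; nothing more can be done
None
```

The small roller is in both sheeter slots, level and below the catches (axis about 88 mm up). I pressed it to about 15 N by the wrist sensor, let go, and handed the job in at about 19 s of the 54 s; no verdict came back.

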